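Hook a dropped union ring out from under a pump guard

ROBOT

A 6-joint arm with a two-finger parallel gripper is mounted at the origin on the work surface. World frame = base frame: x ahead of the robot, y to its left, z up, the work surface at z = 0. Lengths are in m, angles in rad, forces in N, time in s.
With the tool pointing down it reaches from about 0.35 to 0.775 m from the base axis. Payload 7.3 kg.
Tool frame: the origin (TCP) lies at the very end of the fingers, on their centre line; the grasp point (between the pads) lies grip_point_offset behind it (grip_point_offset is the distance from the TCP to the grasp point, in m); z points along the fingers, y is the direction in which the jaws open and shut (so a half turn about z gives the same grasp; the last joint's range is limited). The gripper opens to 92 mm and grips with 3 to 60 N. Pads are 19 mm wide; open, the fingers measure 130 mm over their backs; the gripper's body (75 mm by 190 mm) begins 47 mm behind the grasp point.
Start: joints at [-0.146, 0.342, 1.524, -0, 1.275, -0.146], TCP at [0.525, 0, 0.227] pointing down, gripper open.
Joint ranges: [-2.53, 2.53], [-0.77, 2.02], [0.04, 2.7], [-1, 4.14], [0.28, 2.66], [-3.11, 3.11]. Speed limits (rad/s): [2.57, 2.57, 3.14, 3.14, 3.14, 3.14].

INTERFACE

Orientations are given as [roll, pitch, yaw] about the fixed x, y, z axes, in that order (R = Rz(yaw) Ry(pitch) Rx(roll)).
In Python, from cell import * gives the robot as it stands.
- The arm moves only by the shell command python3 -m inch 'ROWS' [OPENING] [FORCE]. ROWS is JSON, a list that holds one entry, the list of rows, each a list of 4 numbers: the shift along the tool's x, y, z in mm, then the turn about the tool's z in rad. In form: [[[x, y, z, roll], ...]]. A call has 1 to 10 rows; each row shifts and turns the commanded pose from where the row before left it, along the tool's axes as they then stand; what a row does not reach is not made up. A row lasts 1/8 s, in which the tool goes at most 62.5 mm and 10.7 degrees, less where a joint would pass 70% of its speed; a pose out of reach is approached as far as the arm can. A call with a gripper value outside its range is refused whole. OPENING is the closure, from -1 (fully open) to 1 (shut), set as the call begins (- or left out, the last holds). The fingers move at their own pace and stop on an object; FORCE is the grip in N (left out, the last holds). Time passes only in rows, so rows that do not move let the fingers close. It gives the time, the measured TCP pose, the force and the opening at its end, in the units of the state.
- observe(): the state, without advancing time (a new reading comes with each control period).
- read_camera(name): name is "scene" or "side" or "wrist"; returns a dict with "img" (400x640x3 uint8, blue, green, red), "fx", "fy", "cx", "cy" (pixels), "eye" and "rotation" of the camera in the world; the wrist camera has in their place "T_tool_cam" (4x4, takes a point from camera to tool coordinates, whose origin is the TCP and whose axes are the flange's). Camera axes: x right, y down, z forward; pixel columns grow to the right and rows downward; lengths in m; the calibration is good to about 2 mm. The wrist camera is an equidistant fisheye: a pixel r from the principal point sees the ray r / f radians off the axis. A picture is of the moment at which its call begins: read the wrist's pose just before it. There is no depth.
- hand_in(): hands the job in, once; it reports no verdict.
Trained networks look in the newest picture that a camera, given by its name, has taken for a name from the list of things; names that differ only in an ending like _2 or _b are one class to them, and where a whole thing is asked for, a point or a joint stands for the part that bears it (a point fixed in the world has none). Each returns a list of dicts, best first, with "conf" (0 to 1); they miss things now and then, are a little off and sometimes report something else, mostly with a low value. They report only what shows in the picture. A call takes as long as a camera call. They do not tell look-alikes from the thing itself.
- boxes_of(camera, label): "at" ([row, column] in pixels, amid what is visible of it).
- place_of(camera, label): "at" ([row, column] in pixels: a listed point, or the origin of a listed thing).
The state is a dict: "time": time; "qpos": joint angles; "qvel": joint speeds; "joint_efforts": joint torques, N m; "tool_pos": TCP position; "tool_rot": TCP orientation; "contact_force": force on the tool from outside, world axes, zero at the start; "torque": the same for the moment, N m; "opening": finger opening in m.
Only numpy, scipy, OpenCV 4.12 (cv2) and the standard library are available. Lean on these libraries where they do the work, as an engineer would, in place of code of your own. Each camera call takes 0.05 s, during which the arm holds its last target. There are 200 camera calls.

TASK

A brass union ring has dropped onto the drip pan under the fixed wire guard. Take the hooked rod from its stand, reach it in through the guard's open end, and draw the ring out over the swell in the pan until it lies flat on the open front part of the pan, clear of the guard; then put the hook back in its stand as it was. Keep the hook's pressure on pan and guard light (under 10 N), touch the ring only with the hook, and leave the other things on the bench alone.

Things in the scene. Friction and masses are not known exactly. Their poses are not given: they have to be found in the camera images.
- bay: White pump module with fixed wire guard and enamel drip pan. Origin on the bench midway between the feet of the guard's open front hoop; x points in under the guard, z up. Guard: x 0 to 205 mm, y +-125 mm, wires 6 mm thick. Module box behind it, x 210 to 310 mm, 150 mm high (cap to 185 mm). Pan: 210 mm wide, side rims 12 mm high at y +-106 mm, flat floor 4 mm above the bench.
- mouth (a point): Middle of the guard's top front wire, at (0, 0, 88) mm in the bay's frame; axes as the bay's. The opening below it, 244 mm wide and 85 mm high, is the only way in. The roof wires' underside is 85 mm above the bench throughout.
- apron (a point): Point on the bay at (-110, 0, 4) mm: the open front part of the pan, at floor height, axes as the bay's. The pan ends near x = -205 mm of the bay, without rim. Across the whole pan runs one swell 8 mm high: ramp 28 mm, flat top 10 mm, ramp 28 mm. The pan is pushed in more or less, so the swell's middle lies anywhere from x = -30 to +10 mm of the bay, not measured: feel it. The pan does not shift in use.
- ring: Brass union ring, 46 mm outside diameter, 28 mm hole, 6 mm thick, about 50 g. Origin at the centre of its underside, z up. It starts flat on the pan under the guard, beyond the swell.
- hook: Hooked rod, 160 g. Steel bar 8 mm wide (y), 10 mm high, along x from -40 to 185 mm; on it an orange upright handle, 22 x 22 mm, 10 to 75 mm above the bar's underside. Origin on the handle's axis at the bar's underside; x points to the toe, z up. At x = 180 mm a round toe, 10 mm thick with round end, points down to 35 mm below the bar's underside. It balances about 32 mm ahead of the handle.
- toe (a point): Lower end of the hook's toe, at (180, 0, -35) mm in the hook's frame; axes as the hook's. With the handle firmly gripped, each mm the toe is driven into the pan adds about 5 N.
- stand: Grey tool stand, fixed. Origin on the bench; x points the way the stored hook's toe points. Two posts at x = -30 and 130 mm (14 mm thick, 36 mm wide), each with a blue slot open at the top, 13 mm wide; slot floor 50 mm above the bench, straight cheeks to 60 mm, flared guides to about 70 mm. The hook's bar lies in both slots, handle up.
- rest (a point): Point on the stand at (0, 0, 50) mm in the stand's frame, where the stored hook's origin belongs (the hook starts, and may be left, up to 15 mm either way along x); axes as the stand's.
- flask_a: Volumetric flask, clear, 72 mm wide, 190 mm high
- flask_b: Volumetric flask with amber stopper, 60 mm wide, 170 mm high
- flask_c: Volumetric flask, clear, 72 mm wide, 190 mm high
- cup: Paper cup, 76 mm wide, 85 mm high
- jar: Amber jar, 60 mm wide, 70 mm high
- wash: White wash bottle with red cap, 60 mm wide, 150 mm high
Mind the look-alikes: they are no part of the job. Several things have the shape of the hook; the one meant has the colours described above.

How it is judged:
By the outcome, as a careful person would: the job done as asked, in the order asked, and still so for the second after the job is handed in, with the robot touching nothing.
It also fails if it takes over 72 s, if anything falls off the work surface, if the arm or the gripper's body presses on something with over 40 N, if the wrist force passes 120 N, or if a joint passes its speed limit or range.

## Working session

There is one attempt and no reset: what is moved stays moved. The work goes in short steps, Python scripts to look and compute and a shell command to move; the robot and the scene stay as the last step left them, time stands still between calls to the robot, and variables do not carry over. Pictures are saved under pics/ and viewed, about 8 in all and at most 12, crops included, and the job is handed in when it is done.

```bash
mkdir -p pics; ls
python3 - <<'E'
from cell import *
import cv2
for c in ["scene","side"]:
    d=read_camera(c); cv2.imwrite(f"pics/{c}0.png",d["img"])
    print(c,d["fx"],d["cx"],d["cy"],d["eye"],d["rotation"])
    for l in ["hook","toe","stand","rest","ring","bay","mouth","apron"]:
        print(l,[(([round(v) for v in r["at"]]),round(r["conf"],2)) for r in place_of(c,l)[:4]])
print(observe()); print(grip_point_offset)
E
```

```text
pics
scene 390.88397629952135 322.4382464025313 201.68622688944538 [ 1.17866361 -0.13493903  0.98686831] [-2.45863332 -0.01393911  1.43258383]
hook [([148, 232], 0.62), ([211, 205], 0.57)]
toe [([270, 193], 0.83), ([181, 195], 0.79)]
stand [([265, 146], 0.67), ([222, 205], 0.63), ([315, 275], 0.45)]
rest [([212, 204], 0.77)]
ring [([251, 403], 0.49)]
bay [([239, 357], 0.78)]
mouth [([219, 364], 0.57)]
apron [([244, 323], 0.95)]
side 461.58844282758855 319.9148354746674 199.32735886880386 [-0.13308868  1.16408065  0.81507776] [-2.0676639  -0.01588702 -2.68637761]
hook [([175, 364], 0.76)]
toe [([171, 323], 0.51), ([181, 363], 0.3)]
stand [([218, 293], 0.73), ([230, 276], 0.28)]
rest [([228, 275], 0.29)]
ring []
bay [([229, 276], 0.89)]
mouth [([210, 274], 0.72)]
apron [([215, 289], 0.98)]
{'time': 0.9, 'qpos': array([-1.45988841e-01,  3.42011011e-01,  1.52409841e+00,  5.36137379e-07,
        1.27539518e+00, -1.46031604e-01]), 'qvel': array([ 0.00058331, -0.00077304,  0.00049705, -0.00053042, -0.00072321,
        0.00080216]), 'joint_efforts': array([ 6.76173313e-04, -4.31125546e+01, -2.44476485e+01,  7.16317096e-02,
        4.82827483e-02, -1.09905949e-05]), 'tool_pos': array([5.25021274e-01, 2.51538126e-05, 2.26735346e-01]), 'tool_rot': array([3.14150546e+00, 1.23065908e-05, 1.57083893e+00]), 'contact_force': array([ 0.51483811, -0.34607244,  1.01975583]), 'torque': array([ 0.02219818,  0.02863952, -0.01519455]), 'opening': 0.09145304403991865}
0.0188
```

View both.

View pics/scene0.png

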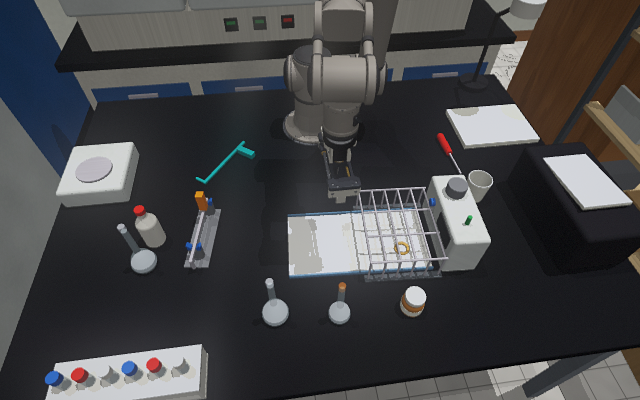

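View pics/side0.png

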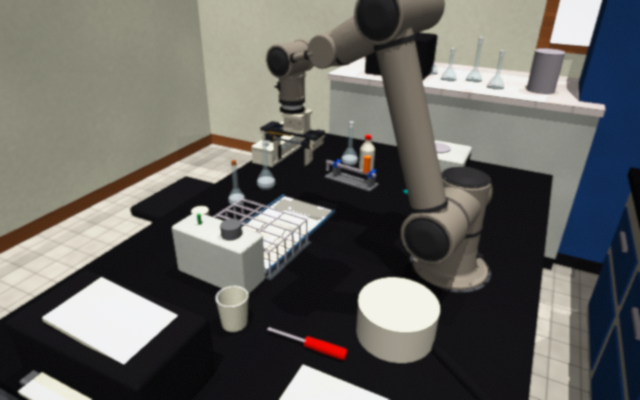

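```bash
cat > h.py <<'E'
from cell import *
import numpy as np, cv2
from scipy.spatial.transform import Rotation as R
def ray(d,at):
    u,v=at[1],at[0]
    if "eye" in d:
        r=np.array([(u-d["cx"])/d["fx"],(v-d["cy"])/d["fy"],1.])
        return np.array(d["eye"]),R.from_euler('xyz',d["rotation"]).as_matrix()@r
    x,y=(u-d["cx"]),(v-d["cy"]); rr=np.hypot(x,y); th=rr/d["fx"]
    r=np.array([np.sin(th)*x/max(rr,1e-9),np.sin(th)*y/max(rr,1e-9),np.cos(th)])
    T=np.array(d["T_tool_cam"]); W=R.from_euler('xyz',d["rot"]).as_matrix()
    return d["pos"]+W@T[:3,3], W@T[:3,:3]@r
def at_z(d,at,z):
    o,r=ray(d,at); return o+r*(z-o[2])/r[2]
def proj(d,P):
    if "eye" in d:
        p=R.from_euler('xyz',d["rotation"]).as_matrix().T@(np.array(P)-d["eye"])
        return p[1]/p[2]*d["fy"]+d["cy"],p[0]/p[2]*d["fx"]+d["cx"]
    W=R.from_euler('xyz',d["rot"]).as_matrix(); T=np.array(d["T_tool_cam"])
    p=T[:3,:3].T@(W.T@(np.array(P)-d["pos"])-T[:3,3]); th=np.arctan2(np.hypot(p[0],p[1]),p[2]); n=np.hypot(p[0],p[1])
    return d["cy"]+d["fx"]*th*p[1]/n, d["cx"]+d["fx"]*th*p[0]/n
def cam(name):
    s=observe(); d=dict(read_camera(name)); d["pos"]=np.array(s["tool_pos"]); d["rot"]=s["tool_rot"]; return d
E
python3 - <<'E'
from h import *
d=cam("scene")
for n,a,z in [("rest",(212,204),.05),("handtop",(194,201),.125),("toe",(270,193),.015),("standA",(265,146),0),("apron",(244,323),.004),("mouth",(219,364),.088),("bay",(239,357),0),("ring",(248,403),.008),("fl_c",(312,276),.02),("fl_b",(312,340),.02),("jar",(301,413),.035),("wash",(230,150),.07),("cup",(186,480),.04),("teal",(152,250),.05)]:
    print(n,at_z(d,a,z).round(3))
im=d["img"]
a=cv2.resize(im[180:280,170:230],None,fx=6,fy=6,interpolation=3); b=cv2.resize(im[180:290,280:450],None,fx=2.5,fy=2.5,interpolation=3)
o=np.zeros((600,800,3),np.uint8);o[:600,:360]=a;b=b[:,:425];o[:b.shape[0],370:370+b.shape[1]]=b
s=cam("side")["img"][155:300,170:390]; s=cv2.resize(s,(430,283)); o[300:583,370:800]=s
cv2.imwrite("pics/crop1.png",o)
E
```

```text
rest [ 0.42  -0.376  0.05 ]
handtop [ 0.413 -0.369  0.125]
toe [ 0.595 -0.405  0.015]
standA [ 0.552 -0.543  0.   ]
apron [ 0.55  -0.032  0.004]
mouth [0.534 0.088 0.088]
bay [0.543 0.073 0.   ]
ring [0.597 0.2   0.008]
fl_c [ 0.751 -0.183  0.02 ]
fl_b [ 0.773 -0.019  0.02 ]
jar [0.774 0.173 0.035]
wash [ 0.482 -0.519  0.07 ]
cup [0.417 0.502 0.04 ]
teal [ 0.176 -0.233  0.05 ]
```

View pics/crop1.png

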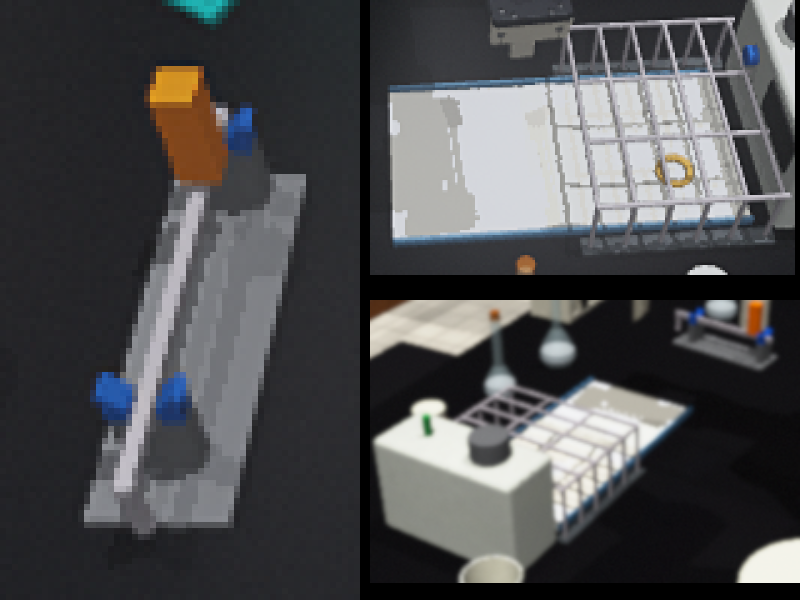

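Candidates for the hook: orange handle on the stand (scene row 200, col 201), and the teal hook (row 165, col 228). The first matches by colour: orange handle, steel bar, blue slots, toe at about (270, 193). The crop confirms it. The ring is under the guard at (248, 403).

```bash
python3 -m inch '[[[-54,-15,0,0],[-54,-15,0,0],[-54,-15,0,0],[-54,-15,0,0],[-54,-15,0,0],[-54,-15,0,0],[-54,-15,0,0],[0,0,0,0.173],[0,0,0,0.173],[0,0,0,0.173]]]' -1 40
python3 -m inch '[[[0,0,0,0.173],[0,0,0,0.173],[0,0,0,0.173],[0,0,0,0.173],[0,0,0,0.173],[0,0,0,0.173],[0,0,0,0.173],[0,0,0,0]]]'
python3 - <<'E'
from h import *
d=cam("wrist"); cv2.imwrite("pics/w1.png",d["img"]); print(d["pos"],d["rot"],d["fx"],d["cx"],d["cy"],d["T_tool_cam"])
for l,z in [("hook",.05),("toe",.015),("stand",0),("rest",.05)]:
    for r in place_of("wrist",l)[:3]: print(l,np.round(r["at"]),round(r["conf"],2),at_z(d,r["at"],z).round(3))
# orange mask
hsv=cv2.cvtColor(d["img"],cv2.COLOR_BGR2HSV); m=cv2.inRange(hsv,(5,130,80),(22,255,255))
n,lab,st,c=cv2.connectedComponentsWithStats(m); 
for i in range(1,n):
    if st[i,4]>60: print(st[i],c[i])
m=cv2.inRange(hsv,(105,120,50),(125,255,255))
n,lab,st,c=cv2.connectedComponentsWithStats(m)
for i in range(1,n):
    if st[i,4]>40: print("blue",st[i],c[i],at_z(d,c[i][::-1],.06).round(3))
E
```

```text
time: 2.25
tool_pos: [0.4198, -0.3782, 0.2266]
tool_rot: [-3.141, -0.0, 1.045]
contact_force: [0.4, 0.3, 0.1]
opening: 0.0917
time: 3.25
tool_pos: [0.42, -0.378, 0.2267]
tool_rot: [-3.142, 0.0, -0.158]
contact_force: [0.5, 0.7, -0.2]
opening: 0.0919
[ 0.41999857 -0.37798353  0.22668571] [-3.14152293e+00  1.78663964e-05 -1.57661294e-01] 309.70691628693146 319.72434966259954 196.02633687587024 [[-6.27225699e-04 -9.56709734e-01 -2.91043108e-01  7.86200204e-02]
 [ 9.99999455e-01 -3.57308835e-04 -9.80557550e-04 -2.93881033e-04]
 [ 8.34116679e-04 -2.91043564e-01  9.56709438e-01 -1.59313788e-01]
 [ 0.00000000e+00  0.00000000e+00  0.00000000e+00  1.00000000e+00]]
hook [184. 323.] 0.72 [ 0.411 -0.379  0.05 ]
toe [ 29. 320.] 0.57 [ 0.589 -0.404  0.015]
stand [167. 321.] 0.72 [ 0.419 -0.379  0.   ]
rest [176. 319.] 0.61 [ 0.42  -0.376  0.05 ]
rest [150.   6.] 0.58 [0.561 0.138 0.05 ]
rest [144.  41.] 0.32 [0.543 0.027 0.05 ]
[310 176  25  40 900] [321.88555556 195.93      ]
[410 300 133  27 592] [482.05743243 313.64864865]
[307 324  60   7 224] [334.36160714 327.31696429]
blue [301  50  14  16 193] [307.32642487  57.9015544 ] [ 0.549 -0.385  0.06 ]
blue [327  50  15  16 199] [334.20603015  57.47236181] [ 0.545 -0.412  0.06 ]
blue [303 198   7  18  95] [305.93684211 207.90526316] [ 0.389 -0.357  0.06 ]
blue [335 198   6  18  78] [337.57692308 207.55128205] [ 0.383 -0.392  0.06 ]
blue [ 562  345   78   55 2313] [601.36878513 380.91699092] [-0.264 -1.073  0.06 ]
```

View pics/w1.png

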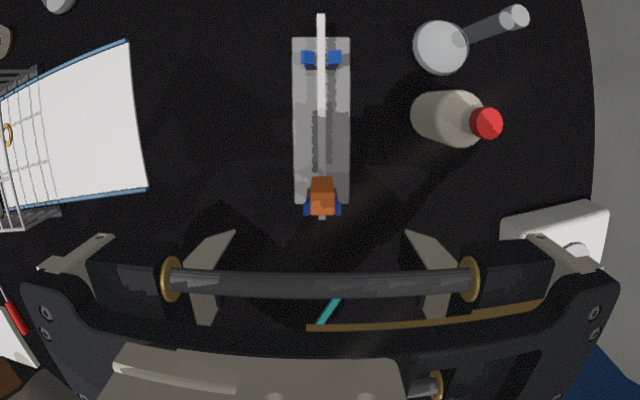

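Run:
```python
from h import *
d=cam("wrist")
hsv=cv2.cvtColor(d["img"],cv2.COLOR_BGR2HSV); m=cv2.inRange(hsv,(5,130,80),(22,255,255)); v=hsv[176:218,310:336,2]*(m[176:218,310:336]>0)
print(v[:,12])
for r in (190,203,216): print(at_z(d,(r,322.5),.125).round(4))
a=at_z(d,(20,320.5),.06);b=at_z(d,(170,322),.06);print(a,b,np.arctan2(*(a-b)[1::-1]))
# predict outline of handle for hook at guess
for o in [(.411,-.378),(.416,-.379)]:
  y=-.15;W=R.from_euler('z',y).as_matrix()
  print([np.round(proj(d,np.r_[o,.05]+W@np.array(p))) .tolist() for p in [(-.011,0,.075),(.011,0,.075),(.011,0,.01),(.185,0,.01)]])
```

```text
[107 109 107 110 106 109 108 113 106 113 110 112 106 111 109 112 123 140
 140 144 142 143 140 141 141 140 142 142 142 140 154 159 162 167 168 168
 165 165 156   0   0   0]
[ 0.4244 -0.3806  0.125 ]
[ 0.4125 -0.3787  0.125 ]
[ 0.4004 -0.3768  0.125 ]
[ 0.58781496 -0.40488392  0.06      ] [ 0.42831725 -0.38114304  0.06      ] -0.1477628989025781
[[216.0, 322.0], [193.0, 322.0], [176.0, 322.0], [15.0, 320.0]]
[[211.0, 322.0], [187.0, 322.0], [171.0, 322.0], [10.0, 320.0]]
```

```bash
python3 -m inch '[[[-9,1.4,0,-0.009],[0,0,50,0],[0,0,50,0],[0,0,35,0],[0,0,14,0],[0,0,0,0]]]' -1 50
python3 -m inch '[[[0,0,0,0],[0,0,0,0],[0,0,0,0],[0,0,0,0],[0,0,0,0],[0,0,0,0]]]' 1 50
```

```text
time: 4.3
tool_pos: [0.4107, -0.378, 0.0777]
tool_rot: [-3.141, 0.001, -0.15]
contact_force: [0.7, 0.1, 1.2]
opening: 0.0918
time: 5.05
tool_pos: [0.4109, -0.3779, 0.0777]
tool_rot: [-3.142, -0.0, -0.15]
contact_force: [-0.3, 0.5, 0.3]
opening: 0.0362
```

```bash
python3 -m inch '[[[0,0,0,0],[0,0,0,0],[0,0,0,0]]]' 1 50
python3 -m inch '[[[0,0,0,0],[0,0,0,0],[0,0,-5,0],[0,0,-10,0],[0,0,0,0]]]' 1 50
```

```text
time: 5.42
tool_pos: [0.4109, -0.3779, 0.0777]
tool_rot: [3.142, -0.0, -0.15]
contact_force: [-0.0, 0.4, -0.1]
opening: 0.0219
time: 6.05
tool_pos: [0.4114, -0.3785, 0.0939]
tool_rot: [3.14, -0.002, -0.15]
contact_force: [0.2, -0.2, -2.1]
opening: 0.0221
```

```bash
python3 -m inch '[[[0,0,-30,0],[0,0,-50,0],[0,0,-50,0],[11,-56,0,0],[11,-57,0,0],[0,0,0,-0.175],[0,0,0,-0.175],[0,0,0,-0.175],[0,0,0,-0.175],[0,0,0,-0.175]]]'
python3 -m inch '[[[0,0,0,-0.175],[0,0,0,-0.175],[0,0,0,-0.175],[0,0,0,-0.175],[0,0,0,-0.175],[20,50,0,0],[20,50,0,0],[20,50,0,0],[0,0,0,0],[0,0,0,0]]]'
python3 - <<'E'
from h import *
d=cam("wrist"); cv2.imwrite("pics/w2.png",d["img"]); print(d["pos"],d["rot"])
for l,z in [("bay",0),("mouth",.088),("apron",.004),("ring",.004),("toe",d["pos"][2]-.0627)]:
    for r in place_of("wrist",l)[:2]: print(l,np.round(r["at"]),round(r["conf"],2),at_z(d,r["at"],z).round(4))
E
```

```text
time: 7.3
tool_pos: [0.4495, -0.2694, 0.2227]
tool_rot: [3.142, -0.0, 0.731]
contact_force: [-0.2, -0.2, -1.2]
opening: 0.0218
time: 8.55
tool_pos: [0.5973, -0.2051, 0.2223]
tool_rot: [-3.14, -0.0, 1.6]
contact_force: [-1.9, 0.2, -0.8]
opening: 0.0217
[ 0.59728108 -0.20513723  0.2222831 ] [-3.14041086e+00 -6.26517020e-05  1.60028978e+00]
apron [ 24. 283.] 0.98 [ 0.547 -0.025  0.004]
```

View pics/w2.png

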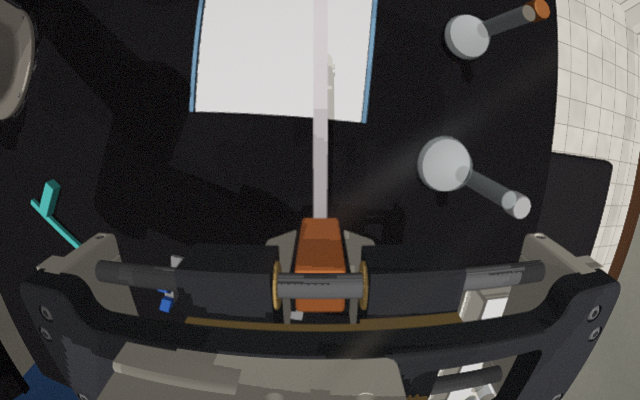

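Run:
```python
from h import *
d=cam("wrist"); s=cam("scene"); e=cam("side")
for a in [(110,190),(122,367),(0,203),(0,378),(60,195),(60,373)]: print("w",a,at_z(d,a,.012).round(4))
for a,z in [((191,358.8),.088),((262.8,371.2),.088),((214,289),.012),((277,290),.012),((248,402.3),.007)]: print("s",a,at_z(s,a,z).round(4))
for a,z in [((210,274),.088),((229,276),0),((215,289),.004)]: print("side",a,at_z(e,a,z).round(4))
for c in("scene","side"):
  for l,z in [("ring",.004),("mouth",.088),("apron",.004),("bay",0)]:
    for r in place_of(c,l)[:1]: print(c,l,np.round(r["at"],1),round(r["conf"],2),at_z(s if c=="scene" else e,r["at"],z).round(4))
hsv=cv2.cvtColor(s["img"],cv2.COLOR_BGR2HSV)[225:275,375:430]; m=cv2.inRange(hsv,(12,100,60),(35,255,255))
ys,xs=np.nonzero(m); print(len(xs),(xs.min()+xs.max())/2+375,(ys.min()+ys.max())/2+225,np.ptp(xs),np.ptp(ys))
```

```text
w (110, 190) [ 0.4327 -0.131   0.012 ]
w (122, 367) [ 0.652  -0.1451  0.012 ]
w (0, 203) [0.4459 0.0118 0.012 ]
w (0, 378) [0.6612 0.0084 0.012 ]
w (60, 195) [ 0.4393 -0.0678  0.012 ]
w (60, 373) [ 0.6564 -0.0695  0.012 ]
s (191, 358.8) [0.4285 0.0936 0.088 ]
s (262.8, 371.2) [0.6779 0.0771 0.088 ]
s (214, 289) [ 0.4309 -0.1229  0.012 ]
s (277, 290) [ 0.6505 -0.1387  0.012 ]
s (248, 402.3) [0.5957 0.1984 0.007 ]
side (210, 274) [0.5435 0.0857 0.088 ]
side (229, 276) [0.5543 0.0604 0.    ]
side (215, 289) [ 0.5578 -0.0331  0.004 ]
scene ring [248.9 402.1] 0.53 [0.5969 0.198  0.004 ]
scene mouth [221.3 364.8] 0.66 [0.5428 0.0882 0.088 ]
scene apron [241.9 327.7] 0.76 [ 0.5441 -0.0169  0.004 ]
scene bay [237.5 358.7] 0.74 [0.5379 0.0792 0.    ]
side mouth [208.  272.2] 0.62 [0.5552 0.0773 0.088 ]
side apron [215.8 289.2] 0.85 [ 0.5545 -0.0287  0.004 ]
side bay [229.1 276.6] 0.57 [0.5522 0.06   0.    ]
68 401.0 248.0 14 12
```

```bash
python3 -m inch '[[[0,0,0,0.1],[0,-29,0,0],[0,0,50,0],[0,0,50,0],[0,0,40,0],[0,0,10,0],[0,0,0,0],[0,0,0,0],[0,0,0,0],[0,0,0,0]]]'
python3 -c "
from cell import *
for i in range(1): s=observe(); print(s['contact_force'],s['torque'],s['tool_pos'])"
for i in 1 2 3; do python3 -m inch '[[[0,0,1,0],[0,0,0,0],[0,0,0,0]]]' | grep -E "tool_pos|force"; done
```

```text
time: 10.65
tool_pos: [0.5693, -0.2033, 0.0737]
tool_rot: [3.14, 0.001, 1.5]
contact_force: [-0.1, -0.0, -1.7]
opening: 0.0217
[-0.14950603 -0.04567625 -1.73980198] [-0.00986671 -0.00059368 -0.05630842] [ 0.56925812 -0.20331245  0.07369503]
tool_pos: [0.5688, -0.2031, 0.0717]
contact_force: [-0.4, -0.6, -1.0]
tool_pos: [0.5688, -0.2031, 0.0707]
contact_force: [0.0, -1.1, -1.3]
tool_pos: [0.5689, -0.2031, 0.0698]
contact_force: [-0.1, -0.2, -1.6]
```

```bash
for i in 1 2; do python3 -m inch '[[[0,0,1,0],[0,0,0,0]]]' | grep -E "tool_pos|force"; done
python3 -m inch '[[[0,0,0.6,0],[0,0,0,0]]]' | grep -E "tool_pos|force"
python3 -m inch '[[[0,0,0.4,0],[0,0,0,0]]]' | grep -E "tool_pos|force"
python3 -c "
from cell import *
s=observe(); print(s['time'],s['contact_force'],s['torque'])"
```

```text
tool_pos: [0.5688, -0.2031, 0.0686]
contact_force: [-0.2, -0.4, -1.3]
tool_pos: [0.5688, -0.2031, 0.0676]
contact_force: [-0.1, 0.7, -1.0]
tool_pos: [0.5688, -0.2031, 0.0671]
contact_force: [-1.2, -0.7, -0.9]
tool_pos: [0.5688, -0.2031, 0.0667]
contact_force: [0.3, 0.3, -1.1]
12.775 [ 0.27930078  0.34971312 -1.07327088] [-0.09018078 -0.01326882 -0.03159291]
```

```bash
for i in 1 2 3; do python3 -m inch '[[[0,0,0.5,0],[0,0,0,0]]]' | grep -E "tool_pos|force"; python3 -c "
from cell import *
s=observe(); print(s['torque'])"; done
```

```text
tool_pos: [0.5689, -0.2032, 0.0664]
contact_force: [-0.1, 0.5, -0.5]
[0.15231418 0.05798007 0.0022384 ]
tool_pos: [0.569, -0.2032, 0.066]
contact_force: [-0.8, -0.9, 1.8]
[0.26180143 0.08057967 0.10143054]
tool_pos: [0.569, -0.2033, 0.0656]
contact_force: [0.4, -0.9, 5.2]
[0.53435666 0.14199683 0.17924762]
```

```bash
python3 -m inch '[[[0,0,-1.5,0],[12,0,0,0],[12,0,0,0],[12,0,0,0],[0,0,0,0],[0,0,0,0]]]' | grep -E "time|tool_pos|force"
cat > f.py <<'E'
from cell import *
import numpy as np
s=observe();p=np.array(s['tool_pos']);f=s['contact_force'];c,n=np.cos(1.5),np.sin(1.5);r=p[:2]-[.553,.084]
print("t%.2f toe bay x %.1f y %.1f  h %.2f  F %s Tx %.2f"%(s['time'],1e3*(r[0]*c+r[1]*n)+180,1e3*(-r[0]*n+r[1]*c),1e3*(p[2]-.0663),np.round(f,1),s['torque'][0]))
E
python3 f.py; for i in 1 2 3 4; do python3 -m inch '[[[3,0,0,0],[0,0,0,0]]]' >/dev/null; python3 f.py; done
```

```text
time: 14.28
tool_pos: [0.5714, -0.167, 0.0667]
contact_force: [0.4, 0.0, -0.9]
t14.28 toe bay x -69.1 y -36.1  h 0.35  F [ 0.4  0.  -0.9] Tx -0.00
t14.53 toe bay x -66.3 y -36.1  h 0.39  F [-0.4 -0.6 -1.4] Tx -0.01
t14.78 toe bay x -63.1 y -36.1  h 0.42  F [-0.1 -0.5 -1.9] Tx -0.07
t15.03 toe bay x -60.1 y -36.3  h 0.73  F [ 0.7 -0.4  0.5] Tx 0.32
t15.28 toe bay x -57.6 y -36.7  h 1.15  F [-0.3 -3.2  2.9] Tx 0.23
```

```bash
python3 -m inch '[[[0,0,-13,0],[10,0,0,0],[27,0,0,0],[27,0,0,0],[27,0,0,0],[27,0,0,0],[27,0,0,0],[20,0,0,0],[9,0,0,0],[0,0,0,0]]]' | grep -E "time|tool_pos|force|rot"
python3 f.py
python3 - <<'E'
from h import *
d=cam("wrist"); s=cam("scene")
print(d["pos"],d["rot"])
w=cv2.resize(d["img"][0:200,220:420],None,fx=3,fy=3,interpolation=3)[:600]
z=cv2.resize(s["img"][215:285,370:435],None,fx=3,fy=3,interpolation=3)
o=np.zeros((600,800,3),np.uint8);o[:,:600]=w;o[:z.shape[0],605:605+z.shape[1]]=z
cv2.imwrite("pics/c3.png",o)
E
```

```text
time: 16.52
tool_pos: [0.5845, 0.0187, 0.0797]
tool_rot: [-3.141, 0.0, 1.501]
contact_force: [0.4, 0.0, -1.0]
t16.52 toe bay x 117.1 y -36.1  h 13.36  F [ 0.4  0.  -1. ] Tx -0.10
[0.58454318 0.01867326 0.07966136] [-3.14149567e+00  1.75234198e-04  1.50068659e+00]
```

View pics/c3.png

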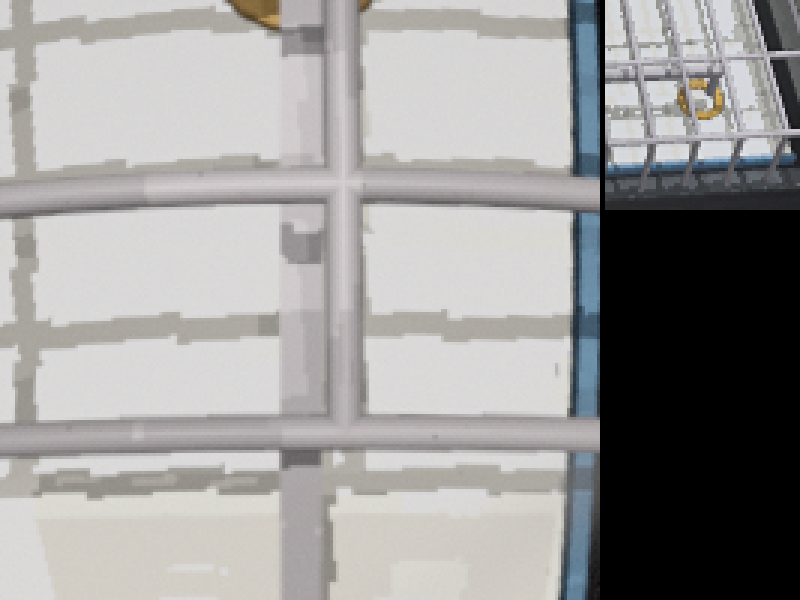

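Run:
```python
from h import *
d=cam("wrist"); s=cam("scene")
p=d["pos"]; y=d["rot"][2]; t=p+[.18*np.cos(y),.18*np.sin(y),-.0623]
print("toe",t, "scene px now",proj(s,t),"bar end top",proj(s,t+[0,.005,.045]),"lowered",proj(s,np.r_[t[:2],.01]))
# ring rim points from the wrist: near-edge arc pixels (top outer rim z=.010)
hsv=cv2.cvtColor(d["img"],cv2.COLOR_BGR2HSV)[0:30,270:370]; m=cv2.inRange(hsv,(12,90,40),(35,255,255))
pts=[]
for c in range(100):
    r=np.nonzero(m[:,c])[0]
    if len(r): pts.append(at_z(d,(r.max()+.5,c+270),.007)); 
pts=np.array(pts); print(len(pts), pts[pts[:,1].argmin()], pts[0],pts[-1])
from scipy.optimize import least_squares
f=lambda q:np.hypot(pts[:,0]-q[0],pts[:,1]-q[1])-.023
q=least_squares(f,[.597,.2],loss="soft_l1",f_scale=.001); print("fit",q.x,np.abs(q.fun).mean())
# ring fit in scene: mask
hsv=cv2.cvtColor(s["img"],cv2.COLOR_BGR2HSV)[225:275,375:430]; m=cv2.inRange(hsv,(12,100,60),(35,255,255)); ys,xs=np.nonzero(m)
P=np.array([at_z(s,(a+225,b+375),.008) for a,b in zip(ys,xs)])
q=least_squares(lambda q:np.hypot(P[:,0]-q[0],P[:,1]-q[1])-.0185,[.597,.2],loss="soft_l1",f_scale=.003); print("scene fit",q.x,len(xs))
```

```text
toe [0.59743609 0.19724891 0.01740053] scene px now (np.float64(246.6385574893991), np.float64(402.6731429153202)) bar end top (np.float64(237.8788482239734), np.float64(407.1157736467899)) lowered (np.float64(247.9984505268353), np.float64(402.23857120675854))
18 [0.58898668 0.17153228 0.007     ] [0.57907479 0.17916512 0.007     ] [0.61168518 0.17678314 0.007     ]
fit [0.59648557 0.19386701] 0.0001971966792184922
scene fit [0.59485633 0.19540285] 63
```

```bash
python3 -m inch '[[[-2,-1,0,0],[0,0,5,0],[0,0,2,0],[0,0,1,0],[0,0,1,0],[0,0,0,0]]]' >/dev/null; python3 f.py;  python3 -m inch '[[[0,0,1,0],[0,0,1,0],[0,0,1,0],[0,0,0,0]]]'>/dev/null; python3 f.py
```

```text
t17.48 toe bay x 114.8 y -35.1  h 4.39  F [ 0.3  0.8 -1.6] Tx -0.01
t17.98 toe bay x 114.7 y -35.1  h 1.34  F [ 0.2 -0.1 -1.8] Tx -0.08
```

```bash
python3 -m inch '[[[0,0,0.6,0],[-4,0,0,0],[-6,0,0,0],[-8,0,0,0],[-10,0,0,0],[-10,0,0,0],[-10,0,0,0],[-10,0,0,0],[-8,0,0,0],[0,0,0,0]]]'>/dev/null; python3 f.py
python3 - <<'E'
from h import *
s=cam("scene")
hsv=cv2.cvtColor(s["img"],cv2.COLOR_BGR2HSV)[225:275,340:430]; m=cv2.inRange(hsv,(12,100,60),(35,255,255)); ys,xs=np.nonzero(m)
P=np.array([at_z(s,(a+225,b+340),.008) for a,b in zip(ys,xs)])
print(len(xs),P[:,:2].mean(0),P.min(0),P.max(0))
E
```

```text
t19.23 toe bay x 48.0 y -35.2  h 0.85  F [ 0.3  0.1 -1.5] Tx -0.03
64 [0.59333224 0.14331961] [0.57253328 0.12224144 0.008     ] [0.61092632 0.16489942 0.008     ]
```

```bash
python3 -m inch '[[[-8,0,0,0],[-8,0,0,0],[-8,0,0,0],[-8,0,0,0],[-4,0,0,0],[0,0,0,0]]]'>/dev/null; python3 f.py; for i in 1 2 3; do python3 -m inch '[[[-4,0,-1.1,0],[0,0,0,0]]]' >/dev/null; python3 f.py; done
```

```text
t20.02 toe bay x 12.3 y -35.1  h 0.82  F [-0.1  0.6 -0.9] Tx -0.06
t20.27 toe bay x 8.5 y -35.2  h 2.07  F [-0.4  1.  -2. ] Tx -0.12
t20.52 toe bay x 4.4 y -35.3  h 3.18  F [ 0.5  0.8 -2.4] Tx -0.03
t20.77 toe bay x 0.4 y -35.2  h 4.27  F [ 0.3  0.7 -2.6] Tx -0.04
```

```bash
python3 -m inch '[[[-4,0,0,0],[-4,0,-0.8,0],[0,0,0,0]]]' >/dev/null; python3 f.py; for i in 1 2 3; do python3 -m inch '[[[-4,0,-1.1,0],[0,0,0,0]]]' >/dev/null; python3 f.py; done
```

```text
t21.15 toe bay x -7.8 y -35.2  h 5.03  F [-0.2 -0.3 -1.8] Tx -0.05
t21.40 toe bay x -11.7 y -35.2  h 6.14  F [-0.2 -0.1 -1. ] Tx -0.07
t21.65 toe bay x -15.6 y -35.2  h 7.28  F [ 0.4 -0.6 -1.6] Tx -0.03
t21.90 toe bay x -19.7 y -35.2  h 8.38  F [-0.8  0.4 -2.2] Tx -0.11
```

```bash
cat > r.py <<'E'
from h import *
s=cam("scene")
hsv=cv2.cvtColor(s["img"],cv2.COLOR_BGR2HSV)[225:275,290:430]; m=cv2.inRange(hsv,(12,100,60),(35,255,255)); ys,xs=np.nonzero(m)
P=np.array([at_z(s,(a+225,b+290),.012) for a,b in zip(ys,xs)])-[.553,.084,0]
c,n=np.cos(1.5),np.sin(1.5); x=1e3*(P[:,0]*c+P[:,1]*n); y=1e3*(-P[:,0]*n+P[:,1]*c)
print(len(xs),"ring bay x %.0f..%.0f y %.0f..%.0f"%(x.min(),x.max(),y.min(),y.max()))
E
python3 r.py; python3 -m inch '[[[-4,0,-0.5,0],[0,0,0,0]]]' >/dev/null; python3 f.py
```

```text
70 ring bay x -168..11 y -55..25
t22.20 toe bay x -23.5 y -35.1  h 8.79  F [ 0.4  0.9 -1.1] Tx 0.12
```

```bash
sed -i 's/^P=/n_,L,S,_=cv2.connectedComponentsWithStats(cv2.dilate(m,np.ones((5,5))));ys,xs=np.nonzero((L==1+S[1:,4].argmax())*m)\nP=/' r.py
python3 -m inch '[[[-4,0,0,0],[-4,0,0,0],[-4,0,0.2,0],[0,0,0,0]]]' >/dev/null; python3 f.py; python3 r.py
python3 -m inch '[[[-4,0,1,0],[-4,0,1,0],[-4,0,1.1,0],[0,0,0,0]]]' >/dev/null; python3 f.py; python3 r.py
```

```text
t22.70 toe bay x -35.8 y -35.1  h 8.51  F [-0.2 -0.  -1.2] Tx -0.05
75 ring bay x -42..0 y -53..-12
t23.25 toe bay x -47.7 y -35.1  h 5.28  F [ 0.4  0.7 -1.7] Tx -0.09
74 ring bay x -54..-12 y -53..-12
```

```bash
python3 -m inch '[[[-4,0,1.1,0],[-4,0,1.1,0],[-4,0,1.1,0],[-4,0,0.8,0],[-2,0,0.3,0],[0,0,0,0]]]' >/dev/null; python3 f.py
python3 -m inch '[[[-6,0,0,0],[-8,0,0,0],[-8,0,0,0],[-8,0,0,0],[-8,0,0,0],[-8,0,0,0],[-8,0,0,0],[-8,0,0,0],[-6,0,0,0],[0,0,0,0]]]' >/dev/null; python3 f.py; python3 r.py
```

```text
t24.05 toe bay x -65.5 y -35.1  h 1.00  F [ 0.8 -0.4 -2.7] Tx -0.05
t25.30 toe bay x -133.8 y -35.1  h 1.03  F [-0.8  1.  -2. ] Tx -0.06
78 ring bay x -142..-100 y -58..-17
```

```bash
python3 -m inch '[[[6,0,0,0],[0,0,0,0],[0,0,-10,0],[0,0,-25,0],[0,0,-60,0],[0,0,-60,0],[-27,-56,0,0],[-28,-57,0,0],[0,0,0,0],[0,0,0,0]]]' | grep -E "time|pos|rot|force"; python3 r.py
python3 -m inch '[[[0,0,0,0.165],[0,0,0,0.165],[0,0,0,0.165],[0,0,0,0.165],[0,0,0,0.165],[0,0,0,0.165],[0,0,0,0.165],[0,0,0,0.165],[0,0,0,0.165],[0,0,0,0.165]]]' | grep -E "time|pos|rot|force"
python3 - <<'E'
from h import *
s=cam("scene"); w=cam("wrist")
o=np.zeros((560,640,3),np.uint8);o[:400]=w["img"]
z=cv2.resize(s["img"][215:285,280:380],None,fx=2.2,fy=2.2); o[402:402+z.shape[0],:z.shape[1]]=z
cv2.imwrite("pics/c4.png",o)
E
```

```text
time: 26.6
tool_pos: [0.451, -0.2717, 0.2233]
tool_rot: [3.14, 0.001, 1.499]
contact_force: [1.2, -0.5, -1.4]
89 ring bay x -142..-100 y -58..-16
time: 27.9
tool_pos: [0.4519, -0.2708, 0.2222]
tool_rot: [-3.141, -0.0, -0.154]
contact_force: [-0.5, -0.8, -0.9]
```

View pics/c4.png

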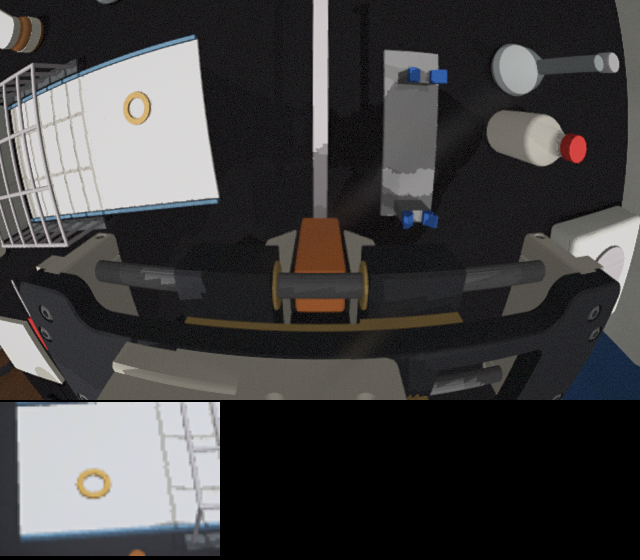

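```bash
python3 -m inch '[[[-12,56,0,-0.004],[-12,56,0,0],[0,0,50,0],[0,0,50,0],[0,0,14,0],[0,0,0,0],[0,0,0,0],[0,0,0,0]]]' | grep -E "time|pos|rot|force"
python3 - <<'E'
from cell import *
import numpy as np
s=observe();p=s['tool_pos'];y=s['tool_rot'][2];print(p,s['tool_rot']);d=np.array([.4109,-.3779])-p[:2]
print("tool dx dy mm",1e3*(d@[np.cos(y),np.sin(y)]),1e3*(d@[np.sin(y),-np.cos(y)]),"dz",1e3*(p[2]-.0777),"roll",y+.15)
E
```

```text
time: 29.0
tool_pos: [0.4112, -0.3794, 0.1102]
tool_rot: [3.139, -0.003, -0.145]
contact_force: [0.2, -0.7, -1.4]
[ 0.4111947  -0.37937584  0.11017285] [ 3.13927787e+00 -2.63040372e-03 -1.45393910e-01]
tool dx dy mm -0.5054183104667685 -1.4175733920749265 dz 32.47284845259317 roll 0.004606090334272478
```

```bash
python3 -m inch '[[[0,-1,12,0],[0,0,0,0],[0,0,0,0],[0,0,0,0]]]' | grep -E "time|pos|rot|force"
python3 - <<'E'
from cell import *
import numpy as np
s=observe();p=s['tool_pos'];y=s['tool_rot'][2];d=np.array([.4109,-.3779])-p[:2]
print("tool dx dy mm",1e3*(d@[np.cos(y),np.sin(y)]),1e3*(d@[np.sin(y),-np.cos(y)]),"dz",1e3*(p[2]-.0777),"roll",y+.15,s['torque'],s['tool_rot'])
E
```

```text
time: 29.5
tool_pos: [0.4106, -0.3778, 0.0965]
tool_rot: [3.141, -0.0, -0.146]
contact_force: [0.6, 0.5, -2.2]
tool dx dy mm 0.3478740220383975 0.02167732408617778 dz 18.77453528452379 roll 0.003761399008589711 [ 0.06011485  0.16084622 -0.00962983] [ 3.14139617e+00 -3.33763666e-04 -1.46238601e-01]
```

```bash
python3 -m inch '[[[0,0,5,0.004],[0,0,5,0],[0,0,0,0],[0,0,0,0]]]' | grep -E "pos|rot|force"
python3 -m inch '[[[0,0,5,0],[0,0,2.5,0],[0,0,0,0],[0,0,0,0]]]' | grep -E "time|pos|rot|force"
```

```text
tool_pos: [0.4105, -0.3778, 0.0863]
tool_rot: [3.142, -0.0, -0.15]
contact_force: [0.2, -0.3, -1.3]
time: 30.5
tool_pos: [0.4105, -0.3777, 0.0789]
tool_rot: [3.142, -0.0, -0.15]
contact_force: [0.7, 0.1, -1.9]
```

```bash
python3 -m inch '[[[0,0,0.8,0],[0,0,0,0],[0,0,0,0]]]' | grep -E "pos|force"
python3 -m inch '[[[0,0,0.5,0],[0,0,0,0],[0,0,0,0]]]' | grep -E "time|pos|force"
```

```text
tool_pos: [0.4105, -0.3777, 0.0781]
contact_force: [0.0, -0.0, -0.3]
time: 31.25
tool_pos: [0.4105, -0.3777, 0.0777]
contact_force: [0.1, 0.4, -0.3]
```

```bash
python3 -m inch '[[[0,0,0,0],[0,0,0,0],[0,0,0,0],[0,0,0,0],[0,0,0,0],[0,0,0,0],[0,0,0,0],[0,0,0,0]]]' -1 | grep -E "time|pos|force|open"
python3 -m inch '[[[0,0,-15,0],[0,0,-45,0],[0,0,-45,0],[0,0,-44,0],[9,0,0,0],[0,0,0,0],[0,0,0,0]]]' | grep -E "time|pos|force|open"
python3 r.py
python3 - <<'E'
from h import *
s=cam("scene"); d=cam("wrist")
for o in [(.411,-.378)]:
  W=R.from_euler('z',-.15).as_matrix()
  print(d["pos"],[np.round(proj(d,np.r_[o,.05]+W@np.array(p))).tolist() for p in [(-.011,0,.075),(.011,0,.075),(.011,0,.01),(.185,0,.01)]])
o=np.zeros((580,760,3),np.uint8);o[:]=0
o[:400,:]=cv2.resize(s["img"][150:350,100:480],None,fx=2,fy=2)
z=d["img"][0:220,240:400]; o[402:580,:160]=z[:178]; o[402:442,170:330]=z[178:218]
cv2.imwrite("pics/c5.png",cv2.resize(o,None,fx=1,fy=1))
E
```

```text
time: 32.25
tool_pos: [0.4105, -0.3777, 0.0775]
contact_force: [-0.1, 1.1, -0.2]
opening: 0.0913
time: 33.12
tool_pos: [0.4189, -0.3784, 0.2253]
contact_force: [-0.0, -0.3, -0.1]
opening: 0.0914
89 ring bay x -142..-100 y -58..-16
[ 0.41891187 -0.37862432  0.22538509] [[216.0, 321.0], [192.0, 321.0], [175.0, 321.0], [13.0, 321.0]]
```

View pics/c5.png

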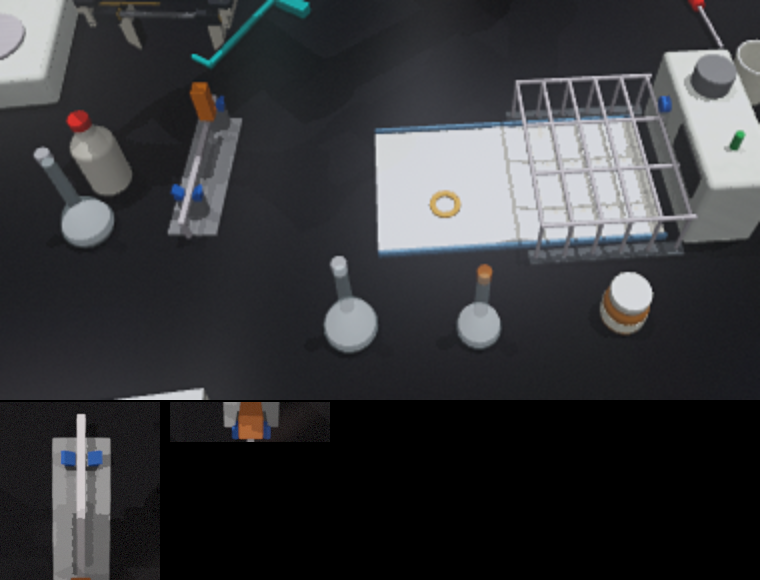

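The hook is back in both slots with its handle up: the bar end is at row 13 and the handle at columns 310–335, both as predicted. The ring lies flat on the open front of the pan, well clear of the guard, and nothing else has moved. I'm handing it in.

```bash
python3 -c "
from cell import *
print(hand_in())"
```

```text
the job is handed in; nothing more can be done
None
```

The ring now lies flat on the open front of the pan, clear of the guard, and the hook is back in its stand. I handed the job in at about 33 s.

- **What I did:** I took the orange-handled hook, felt the pan floor and the swell's front ramp, then reached in under the guard. The toe went into the ring's hole, and I drew the ring over the swell with the toe following the swell's height.
- **Ring:** its centre is at about x = -121, y = -37 mm in the bay's frame. Its position had not changed in the last picture.
- **Hook:** the bar sits in both slots with the handle up. It is about 5 mm behind the rest point, within 1 mm of where it started.
- **Forces:** the hook's greatest reading was about 6.6 N net, while feeling the floor. It stayed light in all the other readings, which I took between moves, not continuously.
- **Disagreement:** the camera put the ring about 5 mm further from the toe than the geometry predicted, probably calibration error. I did not resolve it, but the ring's clearance is much larger than that.

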